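# Set a straightedge against two feelers

### The job

Pick up the straightedge (the dark square metal bar with yellow ends) and lay it flat on the aluminium marking-out plate, to the left of the ball-tipped feelers of the two stop blocks and clear of them. Then slide it gently to the right along the plate until one long side of it presses on the red and the blue feeler at the same time with about 3 to 4 N each, and let go, leaving it resting against both. Feel your way, since nobody has measured how far the feelers stand out and more than 6 N on either spoils its setting; leave the dropper bottle, the loupe and the small dish where they stand.

Things in the scene. Friction and masses are not known exactly. Their poses are not given: they have to be found in the camera images.
- bar_mid (a point): Centre (half-way up) of a loose straightedge: a dark square metal bar with thin yellow end caps, 20 x 20 x 300 mm, 0.25 to 0.45 kg, balanced at its middle. It lies flat; its local y runs along its 300 mm length, x across its 20 mm width, z up; its long sides are 10 mm from this point. It starts on the bare bench (height 0) well left of the plate, pointing roughly away from the robot.
- plate_top (a point): Centre of the top face (10 mm above the bench) of a fixed light aluminium plate, 160 mm wide (its local x, pointing roughly to the robot's right, world -y) x 300 mm long (its local y, roughly away from the robot) x 8 mm thick, on a 2 mm mat right of the middle of the bench. Yaw varies by up to 12 degrees. The straightedge slides on it with unknown friction (some 1 to 3.5 N).
- stop_red_face (a point): Centre of the left face (local -x side) of the fixed red-banded stop block on the far right part of the plate, 10 mm above the plate's top, level with the centre line of a straightedge lying there. The block is 40 mm (local x) x 30 mm (local y) x 26 mm high, its axes parallel to the plate's. Its feeler stands out of this face from this point, along local -x.
- stop_blue_face (a point): The same point of the like stop block with blue band and blue ball, on the near right part of the plate. The two feelers are 140 to 212 mm apart and set out differently, so the line through their tips is in general not parallel to the plate's edges.
- stop_red: The red stop block with its feeler, a red 12 mm ball on a thin level rod; origin at the middle of the block's underside, on the plate. The ball's tip stands 12 to 32 mm out of the left face: set by hand, different for each block and each time, and not measured. The feeler is sprung (4 N per mm, 4 mm of travel).
- stop_blue: The blue stop block with its like feeler (blue ball); origin at the middle of the block's underside, on the plate.
- bottle: White dropper bottle, 29 mm across, 115 mm high, standing on the mat right of the near end of the plate, towards the robot; origin at its underside. Must stay where it is.
- loupe: Black eye loupe, 38 mm across, 31 mm high, on the bench left of the near half of the plate; origin at its underside. Must stay where it is.
- dish: White shallow dish with small parts, 69 mm across, 16 mm high, on the bench left of the far half of the plate; origin at its underside. Must stay where it is.

How it is judged (in metres and radians):
On the way, in this order (a step that is already met when the one before it is completed fails the run):
1. the straightedge lies flat on the plate, its middle over the plate, clear of both stops (z of bar_mid in the frame of plate_top between 0.007 and 0.0125 m and x of bar_mid in the frame of plate_top between -0.08 and 0.05 m and y of bar_mid in the frame of plate_top between -0.09 and 0.09 m and angle between bar_mid's own y axis and vertical between 1.53 and 1.61 rad and contact force between bar and plate above 2 N and contact force between bar and stop_red below 0.05 N and contact force between bar and stop_blue below 0.05 N), for 0.2 s.
2. the straightedge presses on both feelers at the same time with at least 2 N each (z of bar_mid in the frame of plate_top between 0.007 and 0.0125 m and contact force between bar and stop_red above 2 N and contact force between bar and stop_blue above 2 N), for 0.2 s.
At the end, for the whole second after the job is handed in: The straightedge lies flat and still on the plate, released, still resting against both feelers (a touch of 0.1 N or more on each), both stops within its length (z of bar_mid in the frame of plate_top between 0.007 and 0.0125 m and x of bar_mid in the frame of plate_top between -0.08 and 0.05 m and y of bar_mid in the frame of plate_top between -0.09 and 0.09 m and angle between bar_mid's own y axis and vertical between 1.53 and 1.61 rad and y of stop_red_face in the frame of bar_mid between -0.14 and 0.14 m and y of stop_blue_face in the frame of bar_mid between -0.14 and 0.14 m and contact force between bar and stop_red above 0.1 N and contact force between bar and stop_blue above 0.1 N and linear speed of bar below 0.005 m/s and angular speed of bar below 0.03 rad/s and contact force between the fingers and bar below 0.05 N).
It fails at once if a stop is pushed by the straightedge with more than 6 N (contact force between bar and stop_red above 6 N or contact force between bar and stop_blue above 6 N).
It fails at once if the dropper bottle, the loupe or the dish is moved by more than 10 mm or the bottle tipped over (distance of any of bottle, loupe, dish from where it was at the start of the episode above 0.01 m or angle between bottle's own z axis and vertical above 0.3 rad).
It also fails if it takes over 72 s, if anything falls off the work surface, if the arm or the gripper's body presses on something with over 40 N, if the wrist force passes 120 N, or if a joint passes its speed limit or range.

### The arm

A 6-joint arm with a two-finger parallel gripper is mounted at the origin on a cart in front of the work surface, level with it; the furniture and walls round the work are solid. World frame = base frame: x ahead of the robot, y to its left, z up, the work surface at z = 0. Lengths are in m, angles in degrees, forces in N, time in s.
With the tool pointing down it reaches from about 0.25 to 0.725 m from the base axis. Payload 9.7 kg.
Tool frame: the origin (TCP) lies at the very end of the fingers, on their centre line; the grasp point (between the pads) lies 19 mm behind it (bot.grip_depth is the distance from the TCP to the grasp point, in m); z points along the fingers, y is the direction in which the jaws open and shut (so a half turn about z gives the same grasp; the last joint's range is limited). The gripper opens to 85 mm and grips with 20 to 120 N. Pads are 22 mm wide; open, the fingers measure 114 mm over their backs; the gripper's body (76 mm by 85 mm) begins 54 mm behind the grasp point. The pads swing forward as they close: fully open they stand 13 mm farther back than shut.
Start: joints at [72.536, 4.979, 10.078, 95.1, 0, 90], TCP at [0.165, 0.525, 0.231] pointing down, gripper open.
Joint ranges: [-179.16, 179.16], [-48.56, 103.87], [-65.8, 70.77], [-126.05, 130.52], [-82.76, 87.17], [-180, 180]. Speed limits (degrees/s): [127.2, 127.2, 147.25, 180, 180, 180].

### API

Orientations are given as [roll, pitch, yaw] about the fixed x, y, z axes, in that order (R = Rz(yaw) Ry(pitch) Rx(roll)).
In Python, from workcell import telemetry, optics, order, bot gives the robot as it stands. The module is installed in compiled form; this text tells all that it offers.
- The arm moves only by the shell command python3 -m inch 'ROWS' [FORCE]. ROWS is JSON, a list of rows, each a list of 7 numbers: the shift along the tool's x, y, z in m, then the turn, a rotation vector about the tool's x, y, z in rad, then the closure, from 0 (fully open) to 1 (shut). In form: [[tx, ty, tz, rx, ry, rz, grip], ...]. A call has 1 to 12 rows; each row is the pose to reach, as a shift and turn from the pose commanded when the call began, along the tool's axes at that moment; what a row does not reach only later rows make up. A row lasts 1/12 s, in which the tool goes at most 41.7 mm and 7.16 degrees, less where a joint would pass 70% of its speed; a pose out of reach is approached as far as the arm can. A call with a gripper value outside its range is refused whole. The fingers move at their own pace and stop on an object; FORCE is the grip in N (left out, the last holds). Time passes only in rows, so rows that repeat a pose let the fingers close. It gives the time, the measured TCP pose, the force and the opening at its end, in the units of the state.
- telemetry.get_obs(): the state, without advancing time (a new reading comes with each control period).
- optics.camera(name): name is "side" or "top" or "wrist"; returns (picture, depth): 480x640x3 uint8, red, green, blue; 480x640 float32, m along the optical axis (not along the pixel's ray), 0 where there is no reading.
- optics.camera_info(name): a dict with "camera_matrix" (3x3 intrinsics, pixels), "k1" (the pictures are not rectified: a ray, as slopes to the right and down, at radius r is drawn at 1 + k1 r^2 times it, then the intrinsics apply), "xyz" and "attitude" of the camera in the world; the wrist camera has in their place "mount" (4x4, takes a point from camera to tool coordinates, whose origin is the TCP and whose axes are the flange's). Camera axes: x right, y down, z forward; pixel columns grow to the right and rows downward; lengths in m; the calibration is good to about 2 mm. A picture is of the moment at which its call begins: read the wrist's pose just before it. camera_info takes no time and is no camera call.
- order.job_done(): hands the job in, once; it reports no verdict.
The state is a dict: "time": time; "q": joint angles; "qd": joint speeds; "joint_efforts": joint torques, N m; "ee_pos": TCP position; "tcp_rot": TCP orientation; "wrist_force": force on the tool from outside, world axes, zero at the start; "torque": the same for the moment, N m; "opening": finger opening in m.
Only numpy, scipy, OpenCV 4.12 (cv2) and the standard library are available. Lean on these libraries where they do the work, as an engineer would, in place of code of your own. Each camera call takes 0.05 s, during which the arm holds its last target. There are 200 camera calls.

## Working session

There is one attempt and no reset: what is moved stays moved. The work goes in short steps, Python scripts to look and compute and a shell command to move; the robot and the scene stay as the last step left them, time stands still between calls to the robot, and variables do not carry over. Pictures are saved under pics/ and viewed, about 8 in all and at most 12, crops included, and the job is handed in when it is done.

```bash
mkdir -p pics; python3 - <<'E'
from workcell import telemetry, optics, order, bot
import cv2,numpy as np
o=telemetry.get_obs();print({k:np.round(v,4).tolist() for k,v in o.items()})
for n in("side","top","wrist"):
    i=optics.camera_info(n);print(n,{k:np.round(v,4).tolist() for k,v in i.items()})
for n in("top","side"):
    p,d=optics.camera(n);np.savez(f"{n}0.npz",p=p,d=d);cv2.imwrite(f"pics/{n}0.png",p[:,:,::-1])
E
```

```text
{'time': 0.0, 'q': [72.5335, 5.0097, 10.0359, 95.1021, 0.0002, 90.0007], 'qd': [0.0688, -0.1059, -0.0184, -0.0456, 0.032, 0.0372], 'joint_efforts': [-0.0001, -52.0391, 46.4799, 0.0165, -0.0001, 0.0], 'ee_pos': [0.165, 0.5244, 0.2306], 'tcp_rot': [-179.924, -0.0002, 162.5327], 'wrist_force': [-0.6893, 0.4109, -0.6554], 'torque': [0.01, -0.0159, 0.0186], 'opening': 0.0856}
side {'camera_matrix': [[612.8812, 0.0, 309.0637], [0.0, 612.8812, 235.4279], [0.0, 0.0, 1.0]], 'k1': 0.0311, 'xyz': [0.2939, 1.0575, 0.535], 'attitude': [-113.7226, 0.381, -167.7017]}
top {'camera_matrix': [[461.4011, 0.0, 319.6312], [0.0, 461.4011, 236.6417], [0.0, 0.0, 1.0]], 'k1': -0.0008, 'xyz': [0.3408, 0.0028, 0.9533], 'attitude': [-169.2074, 0.2417, -88.7886]}
wrist {'camera_matrix': [[431.5597, 0.0, 314.3499], [0.0, 431.5597, 241.1859], [0.0, 0.0, 1.0]], 'k1': -0.091, 'mount': [[-0.0008, -0.9652, -0.2613, 0.0658], [1.0, -0.0005, -0.0012, -0.0004], [0.001, -0.2613, 0.9652, -0.1415], [0.0, 0.0, 0.0, 1.0]]}
```

View pics/top0.png

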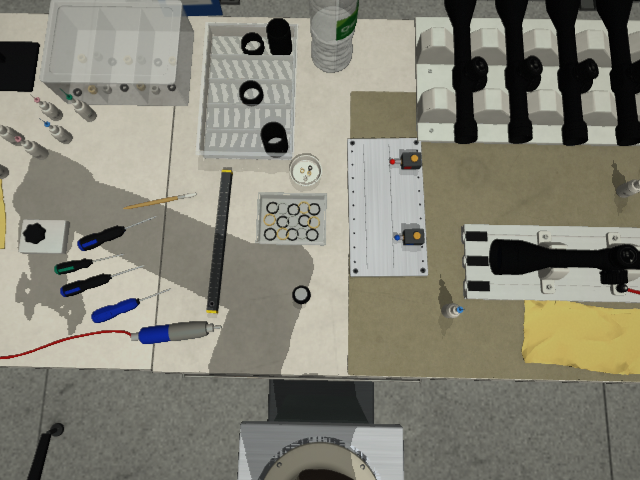

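View pics/side0.png

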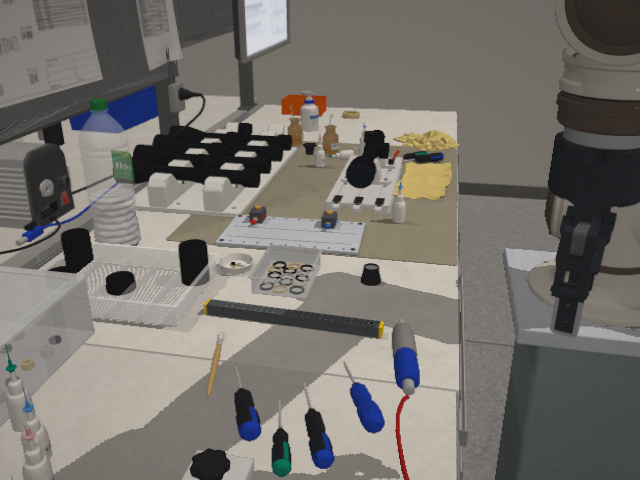

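```bash
cat > h.py <<'E'
import numpy as np, cv2
from scipy.spatial.transform import Rotation as Rn
from workcell import telemetry, optics
def campose(n,obs=None):
    i=optics.camera_info(n)
    if n!="wrist": return Rn.from_euler('xyz',i['attitude'],degrees=True).as_matrix(),np.array(i['xyz'])
    M=np.array(i['mount']);R=Rn.from_euler('xyz',obs['tcp_rot'],degrees=True).as_matrix()
    return R@M[:3,:3],R@M[:3,3]+np.array(obs['ee_pos'])
def rays(n,uv,obs=None):
    i=optics.camera_info(n);k=i['k1'];dist=np.array([k,0,0,0.])
    s=cv2.undistortPoints(np.array(uv,float).reshape(-1,1,2),np.array(i['camera_matrix']),dist)[:,0]
    R,c=campose(n,obs);return c,np.c_[s,np.ones(len(s))]@R.T
def onplane(n,uv,z,obs=None):
    c,d=rays(n,uv,obs);return c+d*((z-c[2])/d[:,2])[:,None]
def blobs(p,kind,box=None,amin=6):
    h=cv2.cvtColor(p,cv2.COLOR_RGB2HSV);H,S,V=[h[...,j].astype(int) for j in range(3)]
    m={'red':((H<8)|(H>172))&(S>150)&(V>90),'blue':(H>100)&(H<130)&(S>130)&(V>80),'yellow':(H>18)&(H<35)&(S>150)&(V>90),'dark':V<60}[kind].astype(np.uint8)
    if box: b=np.zeros_like(m);x0,y0,x1,y1=box;b[y0:y1,x0:x1]=1;m*=b
    n,l,st,ce=cv2.connectedComponentsWithStats(m)
    return [(ce[j].round(1).tolist(),int(st[j,4]),st[j,:4].tolist()) for j in range(1,n) if st[j,4]>=amin],l
E
python3 - <<'E'
from h import *
p=np.load('top0.npz')['p']
for k,b in(('red',(340,130,430,280)),('blue',(340,130,430,280)),('yellow',(190,150,250,330))):
    B=blobs(p,k,b)[0]
    for c,a,s in B: print(k,c,a,s,onplane('top',[c],0.02)[0].round(4))
print('plate',onplane('top',[(348,139),(420,139),(427,275),(350,276)],.01).round(4))
print('blocks',onplane('top',[(411,159),(413,237)],.036).round(4))
print('loupe dish bottle',onplane('top',[(301,295)],.03).round(3),onplane('top',[(306,170)],.01).round(3),onplane('top',[(455,310)],.11).round(3))
d=np.load('top0.npz')['d']
def P(u,v):
    c,r=rays('top',[(u,v)]);return (c+r[0]*d[v,u]).round(3)
for q in((219,240),(380,200),(411,159),(301,295),(290,220)): print(q,P(*q))
q=np.load('side0.npz')['p']
for k in('red','blue','yellow'):
    for c,a,s in blobs(q,k,(190,200,400,345))[0]: print('side',k,c,a,onplane('side',[c],.02)[0].round(4))
E
```

```text
red [392.0, 161.0] 21 [390, 159, 5, 5] [ 0.6853 -0.1398  0.02  ]
blue [396.8, 237.1] 21 [395, 235, 5, 5] [ 0.5209 -0.1483  0.02  ]
yellow [226.4, 170.6] 20 [222, 170, 10, 3] [0.657 0.211 0.02 ]
yellow [211.3, 311.0] 29 [207, 310, 10, 3] [0.3628 0.2239 0.02  ]
plate [[ 0.7372 -0.0464  0.01  ]
 [ 0.7403 -0.2023  0.01  ]
 [ 0.4451 -0.2109  0.01  ]
 [ 0.4397 -0.0534  0.01  ]]
blocks [[ 0.6845 -0.177   0.036 ]
 [ 0.5186 -0.1784  0.036 ]]
loupe dish bottle [[0.398 0.045 0.03 ]] [[0.665 0.043 0.01 ]] [[ 0.372 -0.237  0.11 ]]
(219, 240) [0.507 0.217 0.021]
(380, 200) [ 0.602 -0.115  0.01 ]
(411, 159) [ 0.683 -0.176  0.039]
(301, 295) [0.398 0.045 0.029]
(290, 220) [0.556 0.074 0.003]
side red [263.3, 215.9] 7 [ 0.6713 -0.1733  0.02  ]
side red [252.9, 221.6] 18 [ 0.6843 -0.1363  0.02  ]
side blue [326.5, 225.8] 22 [ 0.5208 -0.1449  0.02  ]
side yellow [257.7, 207.1] 15 [ 0.6995 -0.2238  0.02  ]
side yellow [329.4, 211.9] 17 [ 0.5297 -0.2267  0.02  ]
side yellow [206.1, 305.8] 35 [0.6524 0.2304 0.02  ]
side yellow [380.5, 328.9] 60 [0.3619 0.2425 0.02  ]
```

```bash
cat >> h.py <<'E'
def go(x,y,z,yaw,rot=(180,0)):
    o=telemetry.get_obs();R=Rn.from_euler('xyz',o['tcp_rot'],degrees=True)
    T=Rn.from_euler('xyz',[180,0,yaw],degrees=True)
    print('shift',R.inv().apply(np.array([x,y,z])-o['ee_pos']).round(4),'turn',(R.inv()*T).as_rotvec().round(4))
E
python3 -c "
from h import *
go(.51,.2175,.16,177.5)"
```

```text
shift [-0.4212 -0.1892  0.0709] turn [-1.200e-03 -1.000e-04 -2.611e-01]
```

```bash
python3 -m inch '[[-0.036,-0.016,0.006,0,0,-0.024,0.3],[-0.072,-0.032,0.012,0,0,-0.048,0.3],[-0.108,-0.048,0.018,0,0,-0.072,0.3],[-0.144,-0.064,0.024,0,0,-0.096,0.3],[-0.18,-0.08,0.03,0,0,-0.12,0.3],[-0.216,-0.096,0.036,0,0,-0.144,0.3],[-0.252,-0.112,0.042,0,0,-0.168,0.3],[-0.288,-0.128,0.048,0,0,-0.192,0.3],[-0.324,-0.144,0.054,0,0,-0.216,0.3],[-0.36,-0.16,0.06,0,0,-0.24,0.3],[-0.39,-0.175,0.066,0,0,-0.26,0.3],[-0.421,-0.189,0.071,0,0,-0.261,0.3]]' 30
python3 -m inch '[[0,0,0,0,0,0,0.3],[0,0,0,0,0,0,0.3],[0,0,0,0,0,0,0.3]]'
python3 - <<'E'
from h import *
o=telemetry.get_obs();print(o['ee_pos'],o['tcp_rot'],o['q'],o['opening'])
p,d=optics.camera('wrist');np.savez('w1.npz',p=p,d=d,o=o['ee_pos'],r=o['tcp_rot']);cv2.imwrite('pics/w1.png',p[:,:,::-1])
E
```

```text
time: 1.1
ee_pos: [0.5108, 0.2162, 0.1595]
tcp_rot: [-180.0, -0.0, 177.5]
wrist_force: [-0.5, 0.9, -0.5]
opening: 0.0596
time: 1.35
ee_pos: [0.5096, 0.218, 0.16]
tcp_rot: [-180.0, -0.1, 177.5]
wrist_force: [0.1, -0.2, -0.0]
opening: 0.0596
[0.50964139 0.21796364 0.15998661] [-1.79992593e+02 -5.43226530e-02  1.77452871e+02] [2.31467695e+01 4.74340171e+00 1.93366072e+00 8.72424219e+01
 1.68774079e-02 2.56938874e+01] 0.05960440225090214
```

View pics/w1.png

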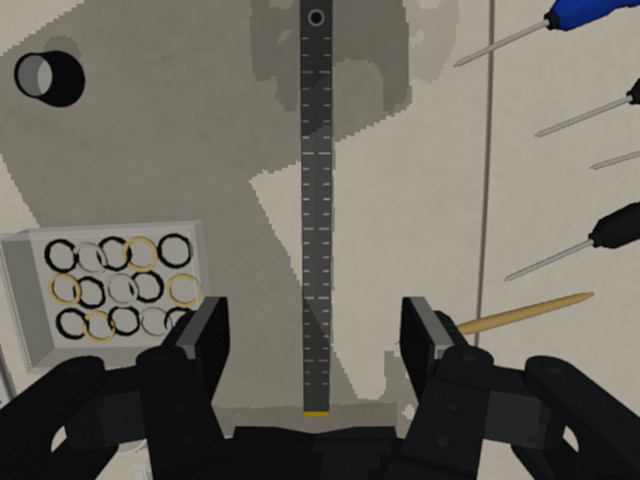

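```bash
python3 -m inch '[[0,0,0.03,0,0,0,0.3],[0,0,0.06,0,0,0,0.3],[0,0,0.09,0,0,0,0.3],[0,0,0.115,0,0,0,0.3],[0,0,0.135,0,0,0,0.3],[0,0,0.148,0,0,0,0.3],[0,0,0.156,0,0,0,0.3],[0,0,0.156,0,0,0,0.3],[0,0,0.156,0,0,0,1],[0,0,0.156,0,0,0,1],[0,0,0.156,0,0,0,1],[0,0,0.156,0,0,0,1]]' 40
python3 -m inch '[[0,0,0,0,0,0,1],[0,0,0,0,0,0,1],[0,0,0,0,0,0,1],[0,0,0,0,0,0,1]]'
python3 -m inch '[[0,0,-0.01,0,0,0,1],[0,0,-0.03,0,0,0,1],[0,0,-0.05,0,0,0,1],[0,0,-0.07,0,0,0,1],[0,0,-0.09,0,0,0,1],[0,0,-0.1,0,0,0,1],[0,0,-0.1,0,0,0,1],[0,0,-0.1,0,0,0,1]]'
python3 - <<'E'
from h import *
o=telemetry.get_obs();print(o['torque'])
p,d=optics.camera('side');cv2.imwrite('pics/s1.png',p[:,:,::-1])
go(.603,-.098,.104,183)
E
```

```text
time: 2.4
ee_pos: [0.5107, 0.2187, 0.0058]
tcp_rot: [179.9, 0.1, 177.5]
wrist_force: [-0.8, 2.4, 6.4]
opening: 0.0189
time: 2.73
ee_pos: [0.5107, 0.2187, 0.0058]
tcp_rot: [179.9, 0.1, 177.5]
wrist_force: [-1.2, 2.6, 6.6]
opening: 0.0193
time: 3.4
ee_pos: [0.51, 0.218, 0.1041]
tcp_rot: [-180.0, 0.0, 177.5]
wrist_force: [-0.6, 0.4, -3.8]
opening: 0.0191
[0.01950742 0.02153955 0.02619617]
shift [-0.1072 -0.3114 -0.0007] turn [-0.0006 -0.0012 -0.0962]
```

View pics/s1.png

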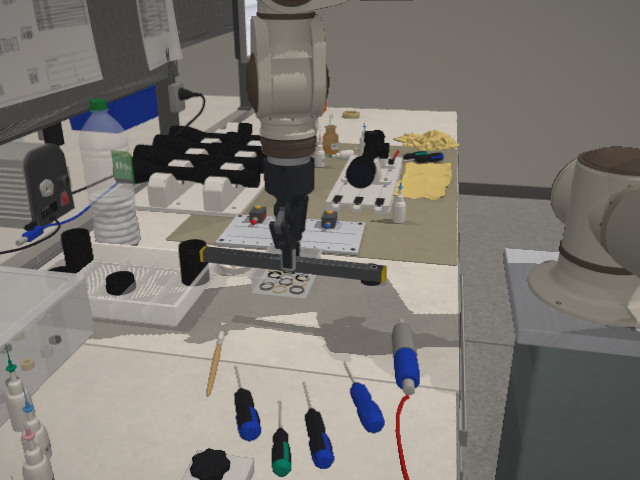

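```bash
python3 -m inch '[[-0.005,-0.015,0,0,0,-0.005,1],[-0.015,-0.045,0,0,0,-0.014,1],[-0.026,-0.075,0,0,0,-0.024,1],[-0.036,-0.105,0,0,0,-0.033,1],[-0.047,-0.135,0,0,0,-0.042,1],[-0.057,-0.165,0,0,0,-0.052,1],[-0.067,-0.195,0,0,0,-0.061,1],[-0.078,-0.225,0,0,0,-0.07,1],[-0.088,-0.255,0,0,0,-0.08,1],[-0.098,-0.285,0,0,0,-0.09,1],[-0.105,-0.305,0,0,0,-0.095,1],[-0.107,-0.311,0,0,0,-0.096,1]]'
python3 -m inch '[[0,0,0.01,0,0,0,1],[0,0,0.03,0,0,0,1],[0,0,0.05,0,0,0,1],[0,0,0.06,0,0,0,1],[0,0,0.06,0,0,0,1],[0,0,0.06,0,0,0,1]]'
python3 - <<'E'
from h import *
o=telemetry.get_obs()
print(o['ee_pos'],o['tcp_rot'],o['torque'],o['wrist_force'])
p,d=optics.camera('wrist');np.savez('w2.npz',p=p,d=d,o=o['ee_pos'],r=o['tcp_rot']);cv2.imwrite('pics/w2.png',p[:,:,::-1])
for k in('red','blue'):
    for c,a,s in blobs(p,k,None,30)[0]: print(k,c,a,s,onplane('wrist',[c],.02,o)[0].round(4))
E
```

```text
time: 4.45
ee_pos: [0.6029, -0.1004, 0.102]
tcp_rot: [-180.0, -0.2, -177.2]
wrist_force: [-1.1, 0.5, -4.4]
opening: 0.0189
time: 4.95
ee_pos: [0.6025, -0.0964, 0.0436]
tcp_rot: [180.0, -0.1, -177.0]
wrist_force: [0.1, 0.4, -3.0]
opening: 0.0191
[ 0.60251089 -0.09643476  0.04355087] [ 1.79974068e+02 -9.89060608e-02 -1.76958333e+02] [-0.01410876 -0.00299197  0.01020936] [ 0.12877878  0.40800688 -3.04842154]
red [137.8, 424.4] 323 [125, 417, 28, 17] [ 0.6737 -0.1756  0.02  ]
blue [186.3, 78.0] 729 [172, 63, 31, 32] [ 0.5218 -0.1484  0.02  ]
```

View pics/w2.png

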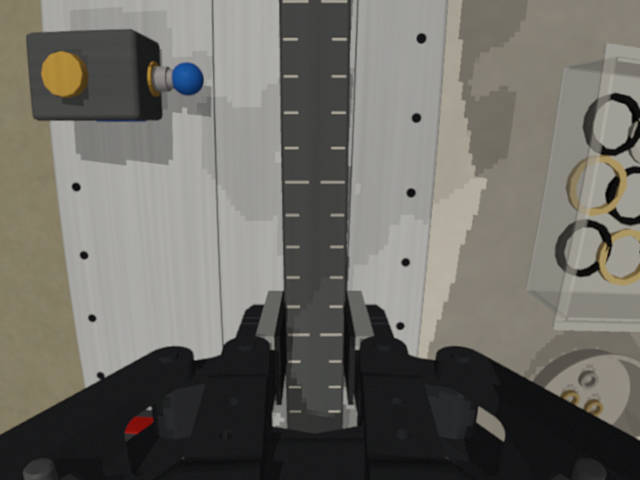

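```bash
python3 -m inch '[[0,0,0.008,0,0,0,1],[0,0,0.016,0,0,0,1],[0,0,0.022,0,0,0,1],[0,0,0.025,0,0,0,1],[0,0,0.027,0,0,0,1],[0,0,0.028,0,0,0,1],[0,0,0.028,0,0,0,1],[0,0,0.028,0,0,0,1]]'
python3 -m inch '[[0,0,0.001,0,0,0,1],[0,0,0.001,0,0,0,1],[0,0,0.001,0,0,0,1]]'
python3 -c "
from h import *
o=telemetry.get_obs();print(o)"
```

```text
time: 5.67
ee_pos: [0.6034, -0.0974, 0.0165]
tcp_rot: [-180.0, 0.0, -177.0]
wrist_force: [0.8, 0.1, -3.8]
opening: 0.0189
time: 5.92
ee_pos: [0.6035, -0.0974, 0.0159]
tcp_rot: [-180.0, 0.0, -177.0]
wrist_force: [-0.5, 0.2, 1.5]
opening: 0.0188
{'time': 5.9167, 'q': array([-9.17162407e+00,  1.45148942e+01, -2.97819852e+00,  7.24560529e+01,
       -1.04177529e-03, -1.21593971e+01]), 'qd': array([ 0.05126669, -0.02827713,  0.01989376,  0.05923312, -0.00440812,
        0.08139273]), 'joint_efforts': array([ 1.56623307e-01, -6.09848642e+01,  4.55447888e+01, -3.51632433e-01,
        2.95334402e-02,  1.67000733e-03]), 'ee_pos': array([ 0.60351341, -0.09744638,  0.01587561]), 'tcp_rot': array([-1.79988270e+02,  4.94940424e-02, -1.77012222e+02]), 'wrist_force': array([-0.48415299,  0.22874361,  1.54236677]), 'torque': array([0.02347705, 0.14626485, 0.01600918]), 'opening': 0.01878799880855039}
```

```bash
python3 -m inch '[[0,0,0,0,0,0,0.74],[0,0,0,0,0,0,0.72],[0,0,0,0,0,0,0.7],[0,0,0,0,0,0,0.68],[0,0,0,0,0,0,0.66],[0,0,0.001,0,0,0,0.65],[0,0,0.001,0,0,0,0.65],[0,0,0.001,0,0,0,0.65],[0,0,0.001,0,0,0,0.65],[0,0,0.001,0,0,0,0.65]]'
python3 - <<'E'
from h import *
o=telemetry.get_obs()
print(o['wrist_force'],o['torque'])
p,d=optics.camera('wrist');np.savez('w3.npz',p=p,d=d,o=o['ee_pos'],r=o['tcp_rot'])
q,d=optics.camera('top');cv2.imwrite('pics/t3.png',cv2.resize(q[100:330,300:470,::-1],None,fx=3,fy=3)[:600])
# bar side edges in the wrist view, on top plane z=.03
for v in (20,60,100,140,200):
    r=cv2.GaussianBlur(p,(3,3),0)[v,240:400].mean(1);print(v,[int(x) for x in np.where(np.abs(np.diff(r))>12)[0]+240])
for k in('red','blue'):
    for c,a,s in blobs(p,k,None,30)[0]: print(k,c,a,s,onplane('wrist',[c],.02,o)[0].round(4))
E
```

```text
time: 6.75
ee_pos: [0.6032, -0.0974, 0.0143]
tcp_rot: [180.0, -0.0, -177.0]
wrist_force: [-0.6, -0.7, -0.7]
opening: 0.0297
[-0.59669544 -0.74659575 -0.69840174] [-0.04903054 -0.03359431 -0.00633504]
20 [276, 277, 278, 279, 349, 350, 351, 365, 366, 368, 369]
60 [277, 278, 279, 349, 350, 351, 364, 365, 366, 367]
100 [277, 278, 279, 280, 347, 348, 349, 350, 362, 363, 365, 366]
140 [278, 279, 280, 347, 348, 349, 360, 361, 363, 364]
200 [279, 280, 281, 346, 347, 348, 358, 360, 361]
blue [161.2, 65.1] 1095 [144, 47, 36, 39] [ 0.5215 -0.1485  0.02  ]
```

View pics/t3.png

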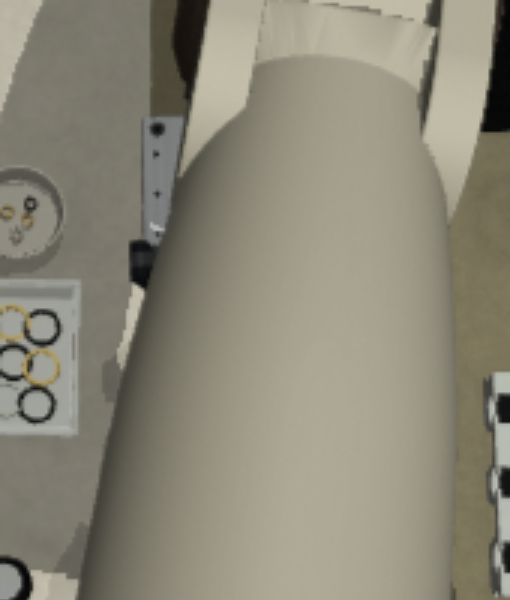

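```bash
python3 -m inch '[[0,-0.002,0,0,0,0,0.65],[0,-0.004,0,0,0,0,0.65],[0,-0.006,0,0,0,0,0.65],[0,-0.008,0,0,0,0,0.65],[0,-0.01,0,0,0,0,0.65],[0,-0.012,0,0,0,0,0.65],[0,-0.014,0,0,0,0,0.65],[0,-0.016,0,0,0,0,0.65],[0,-0.018,0,0,0,0,0.65],[0,-0.02,0,0,0,0,0.65]]' 60
python3 -c "
from h import *
o=telemetry.get_obs();print(o['ee_pos'],o['wrist_force'],o['torque'],o['opening'])"
python3 -m inch '[[0,-0.001,0,0,0,0,0.65],[0,-0.002,0,0,0,0,0.65],[0,-0.003,0,0,0,0,0.65],[0,-0.004,0,0,0,0,0.65],[0,-0.005,0,0,0,0,0.65],[0,-0.006,0,0,0,0,0.65]]'
python3 -c "
from h import *
o=telemetry.get_obs();print(o['ee_pos'],o['wrist_force'],o['torque'],o['opening'])"
```

```text
time: 7.68
ee_pos: [0.6043, -0.1175, 0.0143]
tcp_rot: [180.0, 0.0, -177.0]
wrist_force: [-0.8, 2.8, 1.0]
opening: 0.0297
[ 0.60427205 -0.11750482  0.01432581] [-0.77940925  2.84980531  0.97759384] [0.60999163 0.01828428 0.04436596] 0.029653261534723405
time: 8.18
ee_pos: [0.6046, -0.1234, 0.0143]
tcp_rot: [180.0, 0.0, -177.0]
wrist_force: [-1.0, 3.2, 1.3]
opening: 0.0298
[ 0.60458708 -0.12337755  0.01431088] [-1.00030981  3.21020092  1.31479819] [0.6735855  0.07178195 0.03569754] 0.029846177611246177
```

```bash
cat > r.py <<'E'
from h import *
o=telemetry.get_obs();print('READ',np.round(o['ee_pos'],5),'F',np.round(o['wrist_force'],2),'T',np.round(o['torque'],3))
E
python3 -m inch '[[0,-0.001,0,0,0,0,0.65],[0,-0.002,0,0,0,0,0.65],[0,-0.003,0,0,0,0,0.65],[0,-0.004,0,0,0,0,0.65]]'|grep time;python3 r.py
for i in 1 2 3; do :; done
python3 -m inch '[[0,-0.0005,0,0,0,0,0.65],[0,-0.001,0,0,0,0,0.65]]'|grep time;python3 r.py
python3 -m inch '[[0,-0.0005,0,0,0,0,0.65]]'|grep time;python3 r.py
python3 -m inch '[[0,-0.0005,0,0,0,0,0.65]]'|grep time;python3 r.py
```

```text
time: 8.52
READ [ 0.60481 -0.12739  0.0143 ] F [0.51 3.44 1.19] T [ 0.724  0.037 -0.004]
time: 8.68
READ [ 0.60483 -0.12839  0.01428] F [-0.57  2.38  1.86] T [ 0.757 -0.022  0.027]
time: 8.77
READ [ 0.60487 -0.12888  0.01431] F [0.86 3.19 1.43] T [ 0.748  0.067 -0.045]
time: 8.85
READ [ 0.6049  -0.12935  0.01433] F [-0.55  3.69  1.1 ] T [0.775 0.01  0.024]
```

```bash

python3 -m inch '[[0,-0.0005,0,0,0,0,0.65]]'|grep time;python3 r.py
python3 -m inch '[[0,-0.0005,0,0,0,0,0.65]]'|grep time;python3 r.py
python3 -m inch '[[0,-0.0004,0,0,0,0,0.65]]'|grep time;python3 r.py
```

```text
time: 8.93
READ [ 0.60492 -0.12983  0.01433] F [0.35 3.41 1.42] T [ 0.761  0.025 -0.015]
time: 9.02
READ [ 0.60497 -0.13031  0.01434] F [0.17 3.51 2.13] T [0.78  0.075 0.001]
time: 9.1
READ [ 0.60495 -0.13075  0.01427] F [-0.64  3.45  2.39] T [ 0.789  0.016 -0.034]
```

```bash

python3 -m inch '[[0,-0.0004,0,0,0,0,0.65]]'|grep time;python3 r.py
python3 -m inch '[[0,-0.0004,0,0,0,0,0.65]]'|grep time;python3 r.py
```

```text
time: 9.18
READ [ 0.60498 -0.13114  0.01429] F [-0.19  2.9   2.21] T [ 0.727  0.027 -0.017]
time: 9.27
READ [ 0.60502 -0.13153  0.01431] F [-0.43  3.46  2.21] T [0.8   0.047 0.004]
```

```bash
python3 - <<'E'
from h import *
o=telemetry.get_obs()
p,d=optics.camera('wrist');cv2.imwrite('pics/w4.png',cv2.resize(p[0:200,130:400,::-1],None,fx=2.9,fy=2.9,interpolation=cv2.INTER_CUBIC))
for c,a,s in blobs(p,'blue',None,30)[0]: print(c,a,s,onplane('wrist',[c],.02,o)[0].round(4))
for v in (20,60,100,140,200):
    r=p[v,200:400].mean(1);e=[int(x) for x in np.where(np.abs(np.diff(r))>12)[0]+200];print(v,e[:4],e[-6:])
E
```

```text
[274.8, 62.2] 1021 [259, 44, 35, 37] [ 0.5214 -0.1483  0.02  ]
[186.8, 114.8] 56 [164, 114, 49, 2] [ 0.5378 -0.1748  0.02  ]
20 [233, 234, 235, 295] [295, 296, 297, 367, 368, 369]
60 [227, 228, 229, 231] [293, 294, 296, 297, 367, 368]
100 [236, 237, 238, 266] [267, 296, 297, 365, 366, 367]
140 [201, 247, 248, 296] [248, 296, 297, 298, 365, 366]
200 [297, 298, 363, 364] [297, 298, 363, 364, 365]
```

View pics/w4.png

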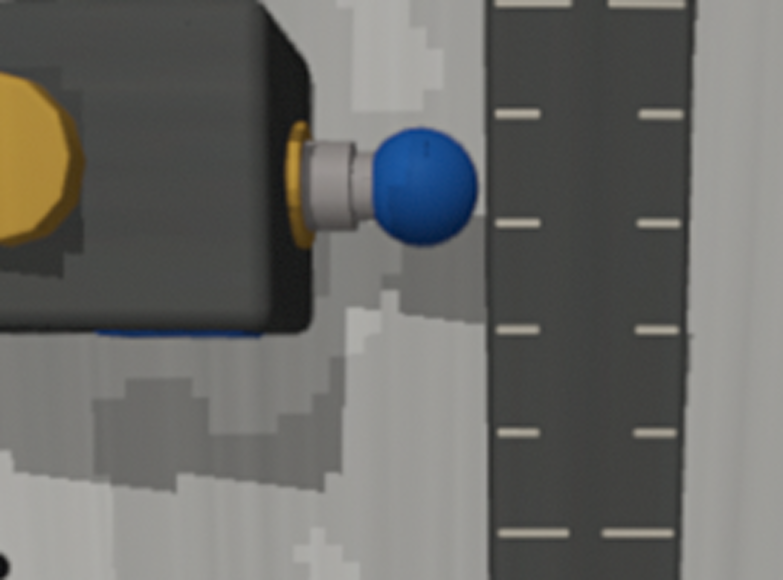

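```bash

python3 -m inch '[[0,-0.0003,0,0,0,0,0.65]]'|grep time;python3 r.py
python3 -m inch '[[0,-0.0003,0,0,0,0,0.65]]'|grep time;python3 r.py
```

```text
time: 9.4
READ [ 0.60501 -0.13183  0.01431] F [0.07 4.55 1.58] T [ 0.802  0.019 -0.021]
time: 9.48
READ [ 0.60503 -0.13213  0.0143 ] F [-0.5   3.75  1.93] T [0.733 0.042 0.026]
```

```bash

python3 -m inch '[[0,-0.0003,0,0,0,0,0.65]]'|grep time;python3 r.py
python3 -m inch '[[0,-0.0003,0,0,0,0,0.65]]'|grep time;python3 r.py
```

```text
time: 9.57
READ [ 0.60506 -0.13242  0.0143 ] F [0.4  3.42 1.91] T [0.917 0.018 0.022]
time: 9.65
READ [ 0.60506 -0.13264  0.01431] F [0.22 5.31 3.29] T [1.047 0.084 0.02 ]
```

```bash

python3 -m inch '[[0,-0.0002,0,0,0,0,0.65]]'|grep time;python3 r.py
python3 -m inch '[[0,0,0,0,0,0,0.65]]'|grep time;python3 r.py
python3 -m inch '[[0,-0.0002,0,0,0,0,0.65]]'|grep time;python3 r.py
python3 -m inch '[[0,0,0,0,0,0,0.65]]'|grep time;python3 r.py
```

```text
time: 9.73
READ [ 0.60508 -0.13275  0.0143 ] F [-0.67  5.66  2.68] T [ 1.172 -0.003 -0.034]
time: 9.82
READ [ 0.60506 -0.13273  0.01429] F [-1.17  4.88  2.75] T [ 1.042  0.078 -0.01 ]
time: 9.9
READ [ 0.60509 -0.13282  0.01432] F [-0.65  5.73  2.97] T [1.289 0.039 0.046]
time: 9.98
READ [ 0.60507 -0.13282  0.0143 ] F [-0.11  5.76  2.56] T [ 1.169  0.109 -0.04 ]
```

```bash

python3 -m inch '[[0,-0.0002,0,0,0,0,0.65]]'|grep time;python3 r.py
python3 -m inch '[[0,-0.0002,0,0,0,0,0.65]]'|grep time;python3 r.py
python3 -m inch '[[0,-0.0002,0,0,0,0,0.65]]'|grep time;python3 r.py
python3 -m inch '[[0,0,0,0,0,0,0.65]]'|grep time;python3 r.py
```

```text
time: 10.07
READ [ 0.60506 -0.13292  0.01428] F [0.17 6.23 3.08] T [ 1.378  0.119 -0.002]
time: 10.15
READ [ 0.6051  -0.13302  0.01433] F [-1.35  6.39  2.62] T [ 1.423  0.024 -0.006]
time: 10.23
READ [ 0.60509 -0.13311  0.01428] F [-0.52  7.21  3.01] T [1.574 0.119 0.009]
time: 10.32
READ [ 0.60508 -0.1331   0.01427] F [-0.87  6.95  2.07] T [ 1.478  0.088 -0.055]
```

```bash
cat > edge.py <<'E'
from h import *
import sys
def edges(p):
    g=cv2.GaussianBlur(p,(3,3),0).astype(float).mean(2);out=[]
    for v in range(5,260,3):
        r=g[v];res=[]
        # start inside bar, go outward to half-level crossing
        for s in(-1,1):
            c=330
            while 230<c<420 and not(r[c]<95<=r[c+s] and r[c+3*s]>105): c+=s
            res.append(c+s*(95-r[c])/(r[c+s]-r[c]) if 230<c<420 else np.nan)
        out.append([v]+res)
    return np.array(out)
if __name__=="__main__":
    o=telemetry.get_obs();p,d=optics.camera('wrist');np.savez(sys.argv[1],p=p,o=o['ee_pos'],r=o['tcp_rot'])
    cv2.imwrite('pics/'+sys.argv[1]+'.png',p[:,:,::-1])
    for q,oo in((np.load('w3.npz'),'w3'),(np.load(sys.argv[1]+'.npz'),'now')):
        e=edges(q['p']);f=[]
        for j in(1,2):
            m=np.isfinite(e[:,j]);P=onplane('wrist',e[m][:,[j,0]],.03,dict(ee_pos=q['o'],tcp_rot=q['r']))
            for _ in range(3):
                a=np.polyfit(P[:,0],P[:,1],1);rr=np.abs(P[:,1]-np.polyval(a,P[:,0]));P=P[rr<max(.0006,1.5*np.median(rr))]
            f.append((round(np.degrees(np.arctan(a[0])),3),round(float(np.polyval(a,.5214)),5),len(P)))
        print(oo,'right/left edge: yaw deg, y at blue, n',f)
    for c,a,s in blobs(p,'blue',None,300)[0]: print('blue',c,a,s,onplane('wrist',[c],.02,o)[0].round(4))
E
python3 edge.py w5
```

```text
w3 right/left edge: yaw deg, y at blue, n [(np.float64(2.88), -0.11205, 78), (np.float64(2.908), -0.09248, 80)]
now right/left edge: yaw deg, y at blue, n [(np.float64(3.268), -0.14302, 52), (np.float64(2.885), -0.12335, 77)]
blue [278.8, 61.9] 1005 [263, 44, 34, 36] [ 0.5213 -0.1487  0.02  ]
```

```bash

python3 -m inch '[[0,-0.0002,0,0,0,0,0.65]]'|grep time;python3 r.py
python3 -m inch '[[0,-0.0002,0,0,0,0,0.65]]'|grep time;python3 r.py
python3 -m inch '[[0,-0.0002,0,0,0,0,0.65]]'|grep time;python3 r.py
python3 -m inch '[[0,0,0,0,0,0,0.65]]'|grep time;python3 r.py
python3 -m inch '[[0,0,0,0,0,0,0.65]]'|grep time;python3 r.py
```

```text
time: 10.45
READ [ 0.6051  -0.13318  0.01432] F [-0.57  7.32  3.14] T [1.714 0.107 0.006]
time: 10.53
READ [ 0.6051  -0.13326  0.0143 ] F [0.08 9.43 3.06] T [ 1.86   0.047 -0.042]
time: 10.62
READ [ 0.6051  -0.13335  0.0143 ] F [0.43 8.18 3.66] T [ 1.883  0.122 -0.1  ]
time: 10.7
READ [ 0.60513 -0.13338  0.01429] F [0.16 9.78 3.48] T [1.763 0.133 0.008]
time: 10.78
READ [ 0.60511 -0.13336  0.0143 ] F [-0.84  8.29  3.58] T [ 1.818  0.115 -0.035]
```

```bash

python3 -m inch '[[0,-0.0002,0,0,0,0,0.65]]'|grep time;python3 r.py
python3 -m inch '[[0,-0.0002,0,0,0,0,0.65]]'|grep time;python3 r.py
python3 -m inch '[[0,0,0,0,0,0,0.65]]'|grep time;python3 r.py
python3 -m inch '[[0,0,0,0,0,0,0.65]]'|grep time;python3 r.py
python3 edge.py w6
```

```text
time: 10.87
READ [ 0.60511 -0.13345  0.01429] F [-0.76  9.45  2.77] T [1.979 0.097 0.013]
time: 10.95
READ [ 0.60511 -0.13353  0.01428] F [-0.78 10.34  3.13] T [ 2.127  0.119 -0.054]
time: 11.03
READ [ 0.60512 -0.13354  0.0143 ] F [-0.78  9.49  3.26] T [1.983 0.132 0.023]
time: 11.12
READ [ 0.60511 -0.13354  0.0143 ] F [-0.47  9.34  3.6 ] T [2.005 0.18  0.   ]
w3 right/left edge: yaw deg, y at blue, n [(np.float64(2.88), -0.11205, 78), (np.float64(2.908), -0.09248, 80)]
now right/left edge: yaw deg, y at blue, n [(np.float64(3.254), -0.14343, 52), (np.float64(2.875), -0.12374, 75)]
blue [279.3, 61.9] 1011 [263, 44, 35, 36] [ 0.5213 -0.1491  0.02  ]
```

```bash

python3 -m inch '[[0,-0.0001,0,0,0,0,0.65],[0,-0.0001,0,0,0,0,0.65],[0,-0.0001,0,0,0,0,0.65],[0,-0.0001,0,0,0,0,0.65]]'|grep time;python3 r.py
python3 -m inch '[[0,0.0001,0,0,0,0,0.65],[0,0.0002,0,0,0,0,0.65],[0,0.0003,0,0,0,0,0.65],[0,0.0004,0,0,0,0,0.65],[0,0.0005,0,0,0,0,0.65],[0,0.0006,0,0,0,0,0.65],[0,0.0007,0,0,0,0,0.65],[0,0.0008,0,0,0,0,0.65],[0,0.0009,0,0,0,0,0.65],[0,0.001,0,0,0,0,0.65],[0,0.0011,0,0,0,0,0.65],[0,0.0012,0,0,0,0,0.65]]'|grep time;python3 r.py
python3 -m inch '[[0,0.0001,0,0,0,0,0.65],[0,0.0002,0,0,0,0,0.65],[0,0.0003,0,0,0,0,0.65],[0,0.0004,0,0,0,0,0.65],[0,0.0005,0,0,0,0,0.65],[0,0.0006,0,0,0,0,0.65],[0,0.0007,0,0,0,0,0.65],[0,0.0008,0,0,0,0,0.65],[0,0.0009,0,0,0,0,0.65],[0,0.001,0,0,0,0,0.65],[0,0.0011,0,0,0,0,0.65],[0,0.0012,0,0,0,0,0.65]]'|grep time;python3 r.py
```

```text
time: 11.5
READ [ 0.6051  -0.13358  0.01428] F [-0.48 10.89  2.67] T [ 2.057  0.139 -0.04 ]
time: 12.5
READ [ 0.6051  -0.13347  0.01431] F [-0.35  3.78  2.76] T [ 0.958  0.068 -0.047]
time: 13.5
READ [ 0.60493 -0.13254  0.01417] F [ 0.05 -0.02  1.16] T [ 0.001 -0.    -0.01 ]
```

```bash

python3 -m inch '[[0,0.0005,0,0,0,0,0.65],[0,0.001,0,0,0,0,0.65],[0,0.0015,0,0,0,0,0.65],[0,0.002,0,0,0,0,0.65],[0,0.003,0,0,0,0,0.65],[0,0.004,0,0,0,0,0.65],[0,0.004,0,0,0,0,0.65]]';python3 r.py; python3 edge.py w7
```

```text
time: 14.08
ee_pos: [0.6048, -0.1282, 0.0143]
tcp_rot: [180.0, -0.0, -177.0]
wrist_force: [0.1, -0.0, -0.1]
opening: 0.0298
READ [ 0.60481 -0.12821  0.01426] F [ 0.1  -0.05 -0.12] T [-0.006  0.041 -0.017]
w3 right/left edge: yaw deg, y at blue, n [(np.float64(2.88), -0.11205, 78), (np.float64(2.908), -0.09248, 80)]
now right/left edge: yaw deg, y at blue, n [(np.float64(3.298), -0.14278, 52), (np.float64(2.942), -0.12298, 72)]
blue [262.2, 62.6] 1039 [246, 44, 35, 39] [ 0.5214 -0.1487  0.02  ]
```

View pics/w7.png

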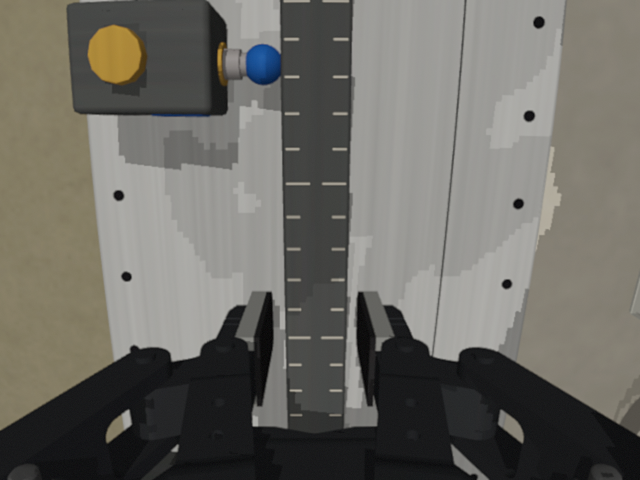

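```bash

python3 -m inch '[[0,0,-0.005,0,0,0,0.6],[0,0,-0.015,0,0,0,0.6],[0,0,-0.03,0,0,0,0.6],[0,0,-0.06,0,0,0,0.6],[0,0,-0.09,0,0,0,0.6],[-0.03,0,-0.12,0,0,0,0.6],[-0.03,0.03,-0.15,0,0,0,0.6],[-0.03,0.06,-0.18,0,0,0,0.6],[0,0.09,-0.2,0,0,0,0.6],[0,0.12,-0.2,0,0,0,0.6],[0,0.15,-0.2,0,0,0,0.6],[0,0.18,-0.2,0,0,0,0.6]]'
python3 -m inch '[[0.04,0.03,0,0,0,0,0.6],[0.08,0.06,0,0,0,0,0.6],[0.11,0.09,0,0,0,0,0.6],[0.14,0.12,0,0,0,0,0.6],[0.17,0.15,0,0,0,0,0.6],[0.17,0.15,0,0,0,0,0.6],[0.17,0.15,0,0,0,0,0.6]]'
python3 - <<'E'
from h import *
q,d=optics.camera('top');np.savez('t9.npz',p=q,d=d);cv2.imwrite('pics/t9.png',cv2.resize(q[130:330,280:480,::-1],None,fx=3,fy=3,interpolation=cv2.INTER_CUBIC))
p0=np.load('top0.npz')['p']
for n,p in(('before',p0),('after',q)):
  for k in('red','blue','yellow'):
    for c,a,s in blobs(p,k,(335,110,430,320))[0]: print(n,k,c,a,onplane('top',[c],.03 if k=='yellow' else .02)[0].round(4))
df=cv2.absdiff(p0,q).max(2)
for n,(x0,y0,x1,y1) in dict(loupe=(285,280,317,310),dish=(286,150,326,190),bottle=(440,295,470,325)).items(): print(n,(df[y0:y1,x0:x1]>40).sum())
E
```

```text
time: 15.13
ee_pos: [0.5951, 0.0527, 0.2166]
tcp_rot: [180.0, 0.2, -177.0]
wrist_force: [0.7, 0.2, -0.7]
opening: 0.0342
time: 15.72
ee_pos: [0.4154, 0.1943, 0.2161]
tcp_rot: [179.9, 0.1, -176.8]
wrist_force: [0.5, -0.9, -0.9]
opening: 0.0344
before red [392.0, 161.0] 21 [ 0.6853 -0.1398  0.02  ]
before blue [396.8, 237.1] 21 [ 0.5209 -0.1483  0.02  ]
before yellow [413.9, 157.8] 37 [ 0.6895 -0.1844  0.03  ]
before yellow [416.5, 235.0] 38 [ 0.5241 -0.1868  0.03  ]
after red [392.3, 161.0] 18 [ 0.6853 -0.1404  0.02  ]
after red [406.8, 167.5] 13 [ 0.6714 -0.171   0.02  ]
after blue [397.0, 237.0] 21 [ 0.5211 -0.1487  0.02  ]
after yellow [383.3, 129.6] 21 [ 0.7515 -0.1203  0.03  ]
after yellow [413.9, 157.9] 39 [ 0.6893 -0.1843  0.03  ]
after yellow [416.3, 235.0] 40 [ 0.5241 -0.1864  0.03  ]
after yellow [391.3, 267.4] 38 [ 0.4567 -0.135   0.03  ]
loupe 273
dish 0
bottle 0
```

View pics/t9.png

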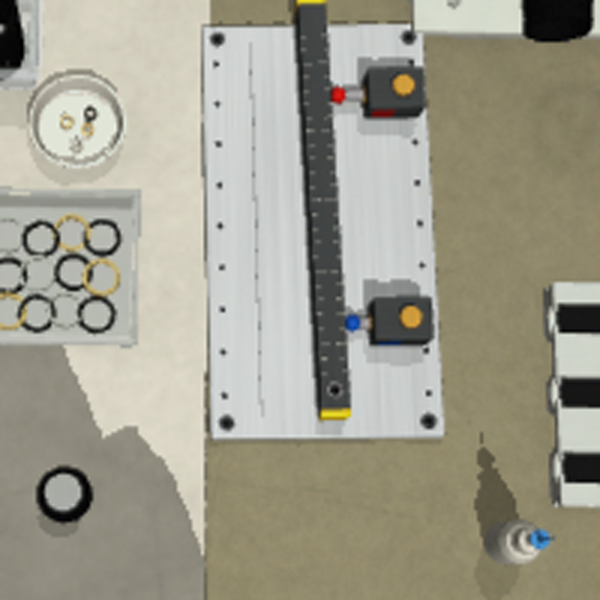

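```bash
python3 -c "
from workcell import order
print(order.job_done())"
```

```text
the job is handed in; nothing more can be done
None
```

The straightedge is lying flat on the plate, released and resting against both the red and the blue feelers. I handed the job in at about 16 s of the 72 s allowed; no verdict was reported.

**What I did:** I gripped the bar at its middle and laid it about 30 mm to the left of the feelers, parallel to the line through the two balls. I then opened the jaws slightly and pushed it right with one pad. Sliding friction was about 3.5 N, and I went on in 0.1–0.3 mm steps once it touched.

**Force on the feelers:** At the peak the two together took about 6.5 N, so roughly 3.3 N each. I worked that out from the wrist force and torque, not from a direct reading. The moment about the tool axis stayed near zero, so the load was about even. From how far the blue ball moved in the wrist camera, blue was at about 2.8 N, which would put red at about 3.5 N. I then backed the pad off slowly until the wrist force was zero, and lifted clear.

**Last checks:**
- **Contact:** The final top view shows both balls touching the bar. They sit about 0.6 mm (red) and 0.4 mm (blue) further right than at the start, so both are still sprung. That shift is only about a third of a pixel and below the 2 mm calibration, so it is weak evidence on its own.
- **Bottle and dish:** The dish and bottle areas are unchanged between the first and last top views.
- **Loupe:** Its area did show pixel differences. It appears at the same position, so I took them to be the arm's shadow, but I did not check this further.

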